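# Click the filter slide of a tube viewer to its third stop

### The arm

A 6-joint arm with a two-finger parallel gripper is mounted at the origin on the work surface. World frame = base frame: x ahead of the robot, y to its left, z up, the work surface at z = 0. Lengths are in m, angles in rad, forces in N, time in s.
With the tool pointing down it reaches from about 0.3 to 0.775 m from the base axis. Payload 14.6 kg.
Tool frame: the origin (TCP) lies at the centre of the arm's flange, where the gripper is bolted on; the fingertips stand 199 mm ahead of it and the grasp point (between the pads) lies 180 mm ahead of it; z points along the fingers, y is the line along which they close (so a half turn about z gives the same grasp; the last joint's range is limited). The gripper opens to 94 mm and grips with 3 to 60 N. Pads are 16 mm wide; open, the fingers measure 119 mm over their backs; the gripper's body (75 mm by 177 mm) begins 78 mm behind the grasp point.
Start: joints at [1.07, 0.3, 1.521, -0, 1.321, -0.067], TCP at [0.231, 0.499, 0.405] pointing down, gripper open.
Joint ranges: [-3.03, 3.03], [-0.79, 2.21], [0.23, 2.52], [-1.04, 4.18], [0, 3.07], [-2.55, 2.55]. Speed limits (rad/s): [2.22, 2.22, 2.57, 3.14, 3.14, 3.14].

### API

Orientations are given as [roll, pitch, yaw] about the fixed x, y, z axes, in that order (R = Rz(yaw) Ry(pitch) Rx(roll)).
In Python, from station import ctrl gives the robot as it stands. The module is installed in compiled form; this text tells all that it offers.
- The arm moves only by the tool servo_tool, never from a script. Its argument "motion" is a list of rows, each a list of 5 numbers: the closure, from 0 (fully open) to 1 (shut), then the shift along the world's x, y, z in cm, then the turn about the world's z in degrees. A call has 1 to 20 rows; each row is the pose to reach, as a shift and turn from the pose commanded when the call began; what a row does not reach only later rows make up. A row lasts 1/8 s, in which the tool goes at most 62.5 mm and 10.7 degrees, less where a joint would pass 70% of its speed; a pose out of reach is approached as far as the arm can. A call with a gripper value outside its range is refused whole. The fingers move at their own pace and stop on an object; "squeeze" is the grip in N (left out, the last holds). Time passes only in rows, so rows that repeat a pose let the fingers close. It gives the time, the measured TCP pose, the force, the opening and the grip force at its end, in the units of the state.
- ctrl.get_obs(): the state, without advancing time (a new reading comes with each control period).
- ctrl.camera(name): name is "side" or "top" or "wrist"; returns a dict with "image" (400x640x3 uint8, red, green, blue), "fx", "fy", "cx", "cy" (pixels), "dist" ([k1, k2, p1, p2, k3] as OpenCV has them; the pictures are not rectified), "camera_from_world" (4x4, takes a point from world to camera coordinates); the wrist camera has in their place "hand_eye" (4x4, takes a point from camera to tool coordinates, whose origin is the TCP and whose axes are the flange's). Camera axes: x right, y up, looking along -z (the intrinsics and any distortion apply to the point x, -y, -z); pixel columns grow to the right and rows downward; lengths in m; the calibration is good to about 2 mm. A picture is of the moment at which its call begins: read the wrist's pose just before it. There is no depth.
- ctrl.hand_in(): hands the job in; it is judged then, once.
The state is a dict: "time_s": time; "qpos": joint angles; "joint_vel": joint speeds; "tau": joint torques, N m; "ee_pos": TCP position; "eef_rot": TCP orientation; "force": force on the tool from outside, world axes, zero at the start; "moment": the same for the moment, N m; "grip_width": finger opening in m; "grip_force": force on a finger pad.
Only numpy, scipy, OpenCV 4.12 (cv2) and the standard library are available. Lean on these libraries where they do the work, as an engineer would, in place of code of your own. Each camera call takes 0.05 s, during which the arm holds its last target. There are 200 camera calls.

### The job

The filter slide of the beige tube viewer has been left out of place. Using a fingertip and without forcing it, push its blue lever back to the home stop, then push it out again counting the clicks by feel, and leave it seated in the third click (amber filter under the window), without ever running on past that click. Push it only, never pinch it, and leave the tip box, tube rack and bottle standing where they are.

Things in the scene. Friction and masses are not known exactly. Their poses are not given: they have to be found in the camera images.
- viewer: Fixed fluorescence tube viewer: beige box 240 mm deep (its x) by 320 mm wide (its y), flat deck 76 mm above the bench, rear lamp house (x from +45 to +120 mm) 108 mm high. Origin: centre of its underside; +x points to its rear, +y to its left. The lever's 132 mm slot runs along y in the deck at x = -75 mm, deck clear on both sides of it.
- third_mark (a point): Where the lever's slot passes the third click, on the deck: viewer x = -75, y = +28, z = 76 mm. Axes as the viewer's. On the grey plate in front of the slot a white bar marks the home stop (viewer y = -56 mm) and one, two, three, four white dots mark the clicks (y = -28, 0, +28, +56 mm).
- window (a point): Centre of the window in the deck (viewer x = -5, y = 0, z = 76 mm), opening 38 by 25 mm in a black bezel 3 mm proud. It shows the filter in use: black shutter at home, then blue (first click), green, amber (third), red.
- filter_slide (a joint): Travel of the lever along the viewer's +y, m: 0 = home (solid stop, with a notch), clicks at 0.028, 0.056, 0.084, 0.112, end 0.114. Starts anywhere from 0.02 to 0.064. Leaving any notch takes about 6 N at once, easing off over 6 mm; between notches it slides with 1 N and stays where left; within 4 mm of a notch the sprung ball pulls it to the centre, ahead of the finger.
- lever_top (a point): Centre of the top of the blue thumb lever (white line on it), 32 mm above the deck, so 108 mm above the bench. The lever is an upright tab 22 mm along the viewer's x, 16 mm along its y (the travel), reaching from 2 mm to 32 mm above the deck. Axes as the viewer's.
- face_home: The half of the lever's tab on the home side (-y): 22 x 8 x 30 mm, blue ribbed; pushed to send the lever outward. Origin at its centre, 15 mm below the lever's top and 4 mm to the home side. The lever counts as pinched when fingers press on this and face_out at once.
- face_out: The half of the lever's tab on the outward side (+y): 22 x 8 x 30 mm, blue ribbed; pushed to send the lever home. Origin at its centre, 15 mm below the lever's top and 4 mm to the outward side.
- tip_box: Loose orange pipette-tip box with clear lid, 85 x 122 x 80 mm, 0.16 kg, a bystander beside or in front of the viewer. Origin: centre of its underside.
- tube_rack: Loose orange microtube rack with tubes, 70 x 110 x 44 mm, 0.14 kg, a bystander beside or in front of the viewer. Origin: centre of its underside.
- buffer_bottle: Loose amber bottle with white cap, 56 mm across and 115 mm tall, 0.22 kg, a bystander beside or in front of the viewer. Origin: centre of its underside.

How it is judged:
On the way, in this order (a step that is already met when the one before it is completed fails the run):
1. the lever is back at the home stop (value of joint filter_slide below 0.003 m), for 0.1 s.
2. the lever sits in the third click (value of joint filter_slide between 0.081 and 0.087 m), for 0.3 s.
At the end, for the whole second after the job is handed in: The lever rests within 3 mm of the third click, and tip box, tube rack and bottle stand upright within 15 mm of where they were (all of step 2 and velocity of joint filter_slide between -0.005 and 0.005 m/s and distance of each of tip_box, tube_rack, buffer_bottle from where it was at the start of the episode below 0.015 m and angle between each of tip_box, tube_rack, buffer_bottle's own z axis and vertical below 0.1 rad); the robot touches nothing.
It fails at once if the lever is run on past the third click (more than 13 mm beyond it) (value of joint filter_slide above 0.097 m).
It fails at once if the lever is pinched: both of its faces pressed at once (contact force between the fingers and face_home above 1 N and contact force between the fingers and face_out above 1 N).
It fails at once if the lever is forced (pushed with more than 50 N) (contact force between anything else and face_home above 50 N or contact force between anything else and face_out above 50 N).
It fails at once if a bystander is moved, lifted or tipped (distance of any of tip_box, tube_rack, buffer_bottle from where it was at the start of the episode above 0.02 m or angle between any of tip_box, tube_rack, buffer_bottle's own z axis and vertical above 0.3 rad).
It also fails if it takes over 51 s, if anything falls off the work surface, if the arm or the gripper's body presses on something with over 40 N, if the wrist force passes 120 N, or if a joint passes its speed limit or range.

## Working session

There is one attempt and no reset: what is moved stays moved. The work goes in short steps, Python scripts to look and compute and a tool call to move; the robot and the scene stay as the last step left them, time stands still between calls to the robot, and variables do not carry over. Pictures are saved under pics/ and viewed, at most 10 in all, crops included, and the job is handed in when it is done.

Besides the shell and the picture viewer there is one more tool, called after "Request:" by a JSON object that holds its "name" and its "arguments". servo_tool: Moves the arm, as the interface text tells. Its arguments: {"type":"object","properties":{"motion":{"type":"array","items":{"type":"array","items":{"type":"number"}}},"squeeze":{"type":"number"}},"required":["motion"]}

```bash
mkdir -p pics; cat > h.py <<'E'
import numpy as np, cv2
from station import ctrl
from scipy.spatial.transform import Rotation as R
def K(c): return np.array([[c["fx"],0,c["cx"]],[0,c["fy"],c["cy"]],[0,0,1]])
def cfw(c,o=None):
    if "camera_from_world" in c: return np.array(c["camera_from_world"])
    T=np.eye(4);T[:3,:3]=R.from_euler("xyz",o["eef_rot"]).as_matrix();T[:3,3]=o["ee_pos"]
    return np.linalg.inv(T@np.array(c["hand_eye"]))
def ray(c,uv,o=None):
    M=np.linalg.inv(cfw(c,o)); p=cv2.undistortPoints(np.array(uv,float).reshape(-1,1,2),K(c),np.array(c["dist"],float)).reshape(-1,2)
    d=np.c_[p[:,0],-p[:,1],-np.ones(len(p))]@M[:3,:3].T
    return M[:3,3],d
def onz(c,uv,z,o=None):
    p,d=ray(c,uv,o); return p+d*((z-p[2])/d[:,2])[:,None]
def proj(c,P,o=None):
    M=cfw(c,o); q=np.atleast_2d(P)@M[:3,:3].T+M[:3,3]; q=q*[1,-1,-1]
    return cv2.projectPoints(q,np.zeros(3),np.zeros(3),K(c),np.array(c["dist"],float))[0].reshape(-1,2)
E
python3 - <<'E'
from h import *
o=ctrl.get_obs(); print({k:np.round(v,3) for k,v in o.items()})
ims={n:ctrl.camera(n) for n in("top","side")}
for n,c in ims.items():
    cv2.imwrite(f"pics/{n}0.png",c["image"][...,::-1]); print(n,np.round(np.linalg.inv(cfw(c)),3))
    hsv=cv2.cvtColor(c["image"],cv2.COLOR_RGB2HSV)
    m=cv2.inRange(hsv,(100,120,50),(130,255,255))
    r=cv2.connectedComponentsWithStats(m)
    for s,ce in zip(r[2][1:],r[3][1:]):
        if s[4]>20: print(n,"blue",s,ce,onz(c,ce,.108))
E
```

```text
{'time_s': np.float64(0.0), 'qpos': array([ 1.07 ,  0.3  ,  1.522, -0.   ,  1.321, -0.067]), 'joint_vel': array([-0.   ,  0.   ,  0.   , -0.   , -0.001,  0.   ]), 'tau': array([ 1.0000e-03, -5.3182e+01, -3.5274e+01,  7.1000e-02,  2.4000e-02,
       -0.0000e+00]), 'ee_pos': array([0.231, 0.499, 0.404]), 'eef_rot': array([-3.14 , -0.   ,  2.708]), 'force': array([-0.145, -0.209, -0.964]), 'moment': array([-0.002,  0.037, -0.022]), 'grip_force': np.float64(0.0), 'grip_width': np.float64(0.094)}
top [[ 0.018  0.997 -0.071  0.449]
 [-1.     0.017 -0.016  0.033]
 [-0.015  0.071  0.997  1.269]
 [ 0.     0.     0.     1.   ]]
top blue [ 566  105   62   53 2263] [593.98762704 131.51038445] [[ 0.7189931  -0.66825662  0.108     ]]
top blue [  0 376  31  24 523] [ 12.94455067 389.76481836] [[-0.00785415  0.88840333  0.108     ]]
side [[-0.979  0.165 -0.116  0.439]
 [-0.201 -0.744  0.637  0.636]
 [ 0.019  0.648  0.762  0.795]
 [ 0.     0.     0.     1.   ]]
side blue [ 294   17   42   44 1483] [314.77545516  40.02494943] [[ 0.70914824 -0.5913987   0.108     ]]
side blue [325 142   8  12  70] [328.1        147.81428571] [[ 0.5674953  -0.10046637  0.108     ]]
```

View pics/top0.png

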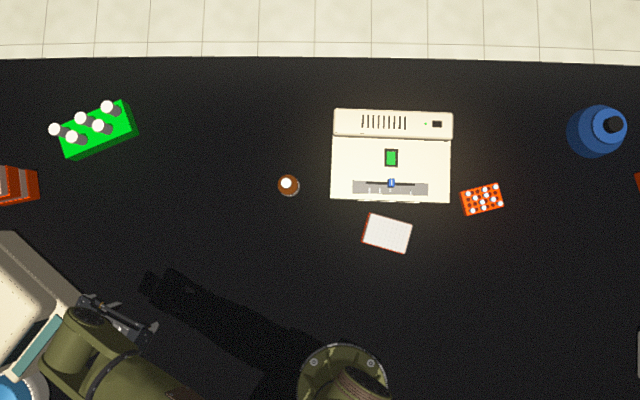

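View pics/side0.png

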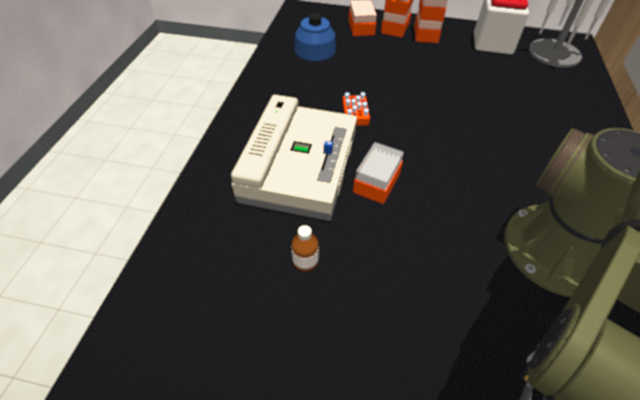

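The top view shows the viewer at about (391,155), with the lever at (391,183) and green in the window. The tip box is at (387,233), the rack at (482,199) and the bottle at (288,185). Next I'll get rough positions for a look from the wrist camera.

```bash
python3 - <<'E'
from h import *
c=ctrl.camera("top"); im=c["image"]
cv2.imwrite("pics/topc.png",cv2.resize(im[95:265,270:515],None,fx=3.2,fy=3.2,interpolation=cv2.INTER_CUBIC)[...,::-1])
print("lever",onz(c,[391,182],.108),"win",onz(c,[391,158],.079),"deck front corners",onz(c,[[330.5,199],[449.5,203]],.076))
print("bottle,box,rack",onz(c,[289,182],.115),onz(c,[387,232],.08),onz(c,[482,199],.044))
w=ctrl.camera("wrist"); print(np.round(w["hand_eye"],3),w["fx"])
E
```

```text
lever [[ 0.57184482 -0.11832666  0.108     ]] win [[ 0.63998317 -0.12167554  0.079     ]] deck front corners [[ 0.52656068  0.03955926  0.076     ]
 [ 0.52130585 -0.28057065  0.076     ]]
bottle,box,rack [[0.56659389 0.14843222 0.115     ]] [[ 0.44086125 -0.11244545  0.08      ]] [[ 0.53587122 -0.37974833  0.044     ]]
[[ 0.001  0.968  0.25   0.073]
 [ 1.    -0.001 -0.001  0.   ]
 [-0.     0.25  -0.968  0.019]
 [ 0.     0.     0.     1.   ]] 344.021144224916
```

View pics/topc.png

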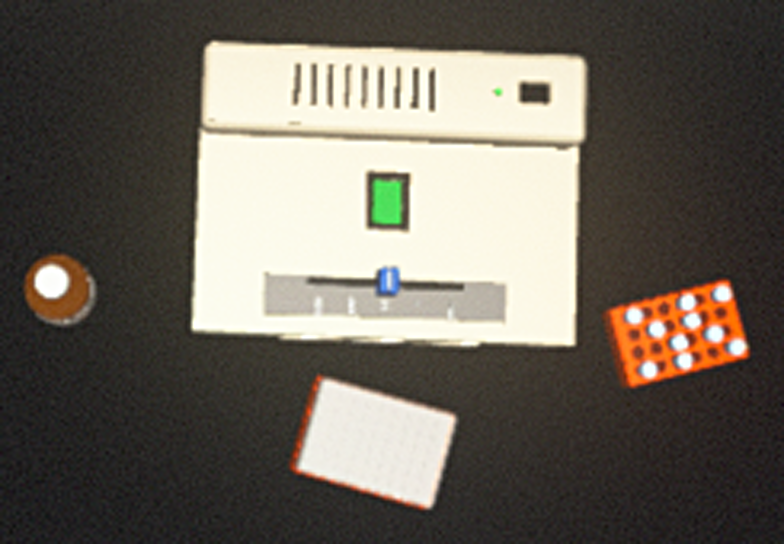

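The crop shows home (the bar) on the right and the dots growing in number to the left. The lever stands at about the second click, with the tip box in front, the rack to the right and the bottle to the left. From the front edge, viewer yaw is about -0.9° and its origin about (0.644,-0.1215). I'll move over it with the fingers shut and the camera on the front side.

Request:
{"name": "servo_tool", "arguments": {"motion": [[1,34,-55,0,24],[1,34,-55,0,24],[1,34,-55,0,24],[1,34,-55,0,24],[1,34,-55,0,24],[1,34,-55,0,24],[1,34,-55,0,24],[1,34,-55,0,24],[1,34,-55,0,24],[1,34,-55,0,24],[1,34,-55,0,24],[1,34,-55,0,24],[1,34,-55,0,24],[1,34,-55,0,24],[1,34,-55,0,24],[1,34,-55,0,24]], "squeeze": 5}}

```text
time_s: 2.2
ee_pos: [0.5711, -0.0505, 0.4048]
eef_rot: [-3.142, 0.0, 3.127]
force: [1.3, -0.2, 0.4]
grip_width: 0.0006
grip_force: 0.0
```

```bash
python3 - <<'E'
from h import *
o=ctrl.get_obs(); print({k:np.round(o[k],4) for k in("ee_pos","eef_rot","force","grip_width","qpos","time_s")})
c=ctrl.camera("wrist"); cv2.imwrite("pics/w1.png",c["image"][...,::-1]); np.savez("w1.npz",im=c["image"])
hsv=cv2.cvtColor(c["image"],cv2.COLOR_RGB2HSV)
m=cv2.inRange(hsv,(100,120,50),(130,255,255)); r=cv2.connectedComponentsWithStats(m)
for s,ce in zip(r[2][1:],r[3][1:]):
    if s[4]>50: print("blue",s,ce,onz(c,ce,.108,o))
s=(-.0164,1-.00013); ex=np.array([s[1],s[0]]);ey=np.array([-s[0],s[1]])
P=[[*(np.array([.644,-.1215])+a*ex+b*ey),.076] for a,b in((-.075,.028),(-.075,-.056),(-.12,.16),(-.12,-.16),(-.005,0))]
print(np.round(proj(c,P,o)))
E
```

```text
{'ee_pos': array([ 0.5711, -0.0505,  0.4048]), 'eef_rot': array([-3.1416e+00,  2.0000e-04,  3.1272e+00]), 'force': array([ 1.2796, -0.2144,  0.3767]), 'grip_width': np.float64(0.0006), 'qpos': array([-0.1522,  0.3518,  1.4522,  0.    ,  1.3374, -1.7086]), 'time_s': np.float64(2.2)}
[[276. 190.]
 [185. 189.]
 [422. 141.]
 [ 65. 140.]
 [249. 260.]]
```

View pics/w1.png

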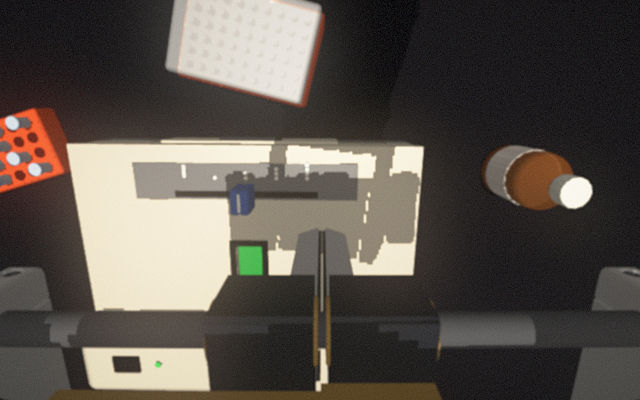

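The wrist view, with front up and home to the left, shows the lever in the shade at about (241,200). The slot runs from (176,194) to (318,194), the home bar is at (183,171), the window at (250,260) and the finger tips at (321,232). I'll refine these positions.

```bash
python3 - <<'E'
from h import *
o=ctrl.get_obs(); c=ctrl.camera("wrist"); im=c["image"]
print("slot ends",onz(c,[[176,194],[318,194]],.076,o)); print("bar",onz(c,[183,171],.076,o),"win",onz(c,[250,260],.079,o))
print("front corners",onz(c,[[68,144],[422,147]],.076,o))
hsv=cv2.cvtColor(im,cv2.COLOR_RGB2HSV).astype(int)
m=((hsv[...,0]>100)&(hsv[...,0]<135)&(hsv[...,1]>80)).astype(np.uint8)
r=cv2.connectedComponentsWithStats(m); i=1+np.argmax(r[2][1:,4]); print(r[2][i],r[3][i])
z=cv2.resize(im[150:250,160:340],None,fx=4.4,fy=4.4,interpolation=cv2.INTER_CUBIC)
cv2.imwrite("pics/w1c.png",np.clip(z[...,::-1]*1.6,0,255).astype(np.uint8))
print("tip",proj(c,[o["ee_pos"]-[0,0,.199]],o))
E
```

```text
slot ends [[ 0.57229803 -0.18515016  0.076     ]
 [ 0.57414232 -0.05342854  0.076     ]]
bar [[ 0.55083051 -0.17616155  0.076     ]] win [[ 0.63807188 -0.12009498  0.079     ]]
front corners [[ 0.52473259 -0.27731242  0.076     ]
 [ 0.53210353  0.04040196  0.076     ]]
[241 191   7  23 114] [243.9122807  201.71052632]
tip [[320.69907606 244.00548144]]
```

View pics/w1c.png

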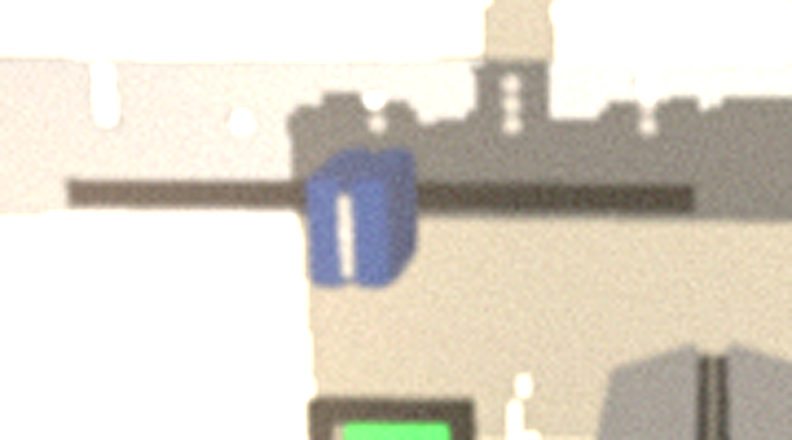

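```bash
python3 - <<'E'
from h import *
o=ctrl.get_obs(); c=ctrl.camera("wrist")
f=lambda x,y:[160+x/4.4,150+y/4.4]
print("lever",onz(c,f(345,235),.108,o))
print("edges top L/R",onz(c,[f(308,235),f(382,235)],.108,o))
print("marks",onz(c,[f(105,125),f(242,122),f(375,122),f(511,122),f(647,122)],.076,o)[:,:2])
print(np.round(proj(c,[[.573,-.1193,.108]],o),1))
E
```

```text
lever [[ 0.57344705 -0.11974499  0.108     ]]
edges top L/R [[ 0.57334864 -0.12678707  0.108     ]
 [ 0.57354549 -0.11270609  0.108     ]]
marks [[ 0.55768203 -0.17618853]
 [ 0.55746537 -0.14751714]
 [ 0.55786629 -0.11981164]
 [ 0.55827149 -0.0915226 ]
 [ 0.55867219 -0.06325715]]
[[238.9 202.9]]
```

Lever at (0.573,-0.120), so at the second click. Home is at y≈-0.176 and the third click at y≈-0.0915. Next I'll descend on the outward side.

Request:
{"name": "servo_tool", "arguments": {"motion": [[1,0.2,-1,-4,0],[1,0.2,-1,-8,0],[1,0.2,-1,-10.5,0],[1,0.2,-1,-11.8,0],[1,0.2,-1,-11.8,0],[1,0.2,-1,-11.8,0]]}}

```text
time_s: 3.1
ee_pos: [0.5734, -0.061, 0.2878]
eef_rot: [-3.141, 0.002, 3.127]
force: [-0.7, -1.1, 1.1]
grip_width: 0.0006
grip_force: 0.0
```

Request:
{"name": "servo_tool", "arguments": {"motion": [[1,0,-1,0,0],[1,0,-2,0,0],[1,0,-2.5,0,0],[1,0,-3,0,0],[1,0,-3.3,0,0],[1,0,-3.6,0,0],[1,0,-3.6,0,0]]}}

```text
time_s: 3.98
ee_pos: [0.5732, -0.097, 0.2866]
eef_rot: [3.142, -0.0, 3.127]
force: [0.6, -0.6, -0.4]
grip_width: 0.0005
grip_force: 0.0
```

Request:
{"name": "servo_tool", "arguments": {"motion": [[1,0,-0.2,0,0],[1,0,-0.4,0,0],[1,0,-0.6,0,0]]}}

```text
time_s: 4.35
ee_pos: [0.5732, -0.1022, 0.2867]
eef_rot: [3.139, -0.0, 3.127]
force: [-0.7, 15.8, 4.4]
grip_width: 0.0004
grip_force: 7.9
```

Request:
{"name": "servo_tool", "arguments": {"motion": [[1,0,-0.2,0,0],[1,0,-0.4,0,0],[1,0,-0.6,0,0]]}}

```text
time_s: 4.72
ee_pos: [0.5732, -0.1092, 0.2866]
eef_rot: [-3.141, 0.0, 3.127]
force: [-0.2, 1.6, 1.4]
grip_width: 0.0005
grip_force: 0.8
```

```bash
python3 - <<'E'
from h import *
o=ctrl.get_obs(); c=ctrl.camera("wrist"); im=c["image"]; print(o["ee_pos"],o["force"])
z=cv2.resize(im[60:300,140:460],None,fx=2.5,fy=2.5,interpolation=cv2.INTER_CUBIC)
cv2.imwrite("pics/w2c.png",np.clip(z[...,::-1]*1.3,0,255).astype(np.uint8))
E
```

```text
[ 0.57316245 -0.10920048  0.28664911] [-0.18552653  1.57932872  1.4024123 ]
```

View pics/w2c.png

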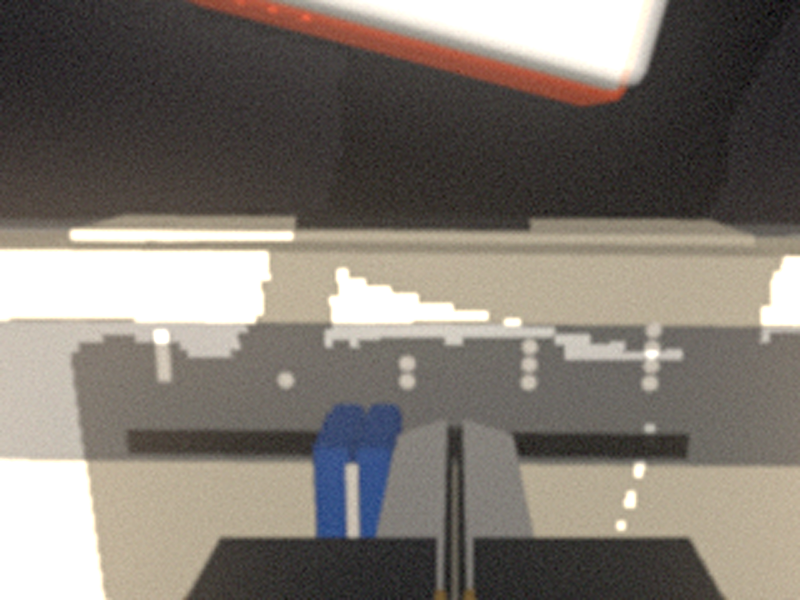

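The close view shows the finger's left side against the blue lever, which has left the two-dot mark and moved toward the one-dot mark. I'll keep pushing slowly toward home.

Request:
{"name": "servo_tool", "arguments": {"motion": [[1,0,-0.3,0,0],[1,0,-0.6,0,0],[1,0,-0.9,0,0],[1,0,-1.2,0,0],[1,0,-1.5,0,0],[1,0,-1.8,0,0],[1,0,-2.0,0,0],[1,0,-2.2,0,0]]}}

```text
time_s: 5.78
ee_pos: [0.5732, -0.1307, 0.2867]
eef_rot: [3.141, -0.0, 3.127]
force: [-0.5, 4.5, 1.2]
grip_width: 0.0004
grip_force: 2.2
```

Request:
{"name": "servo_tool", "arguments": {"motion": [[1,0,-0.2,0,0],[1,0,-0.4,0,0],[1,0,-0.6,0,0],[1,0,-0.9,0,0],[1,0,-1.2,0,0],[1,0,-1.4,0,0],[1,0,-1.6,0,0],[1,0,-1.8,0,0]]}}

```text
time_s: 6.78
ee_pos: [0.5732, -0.1491, 0.2866]
eef_rot: [-3.142, 0.0, 3.127]
force: [-1.1, 0.8, -0.1]
grip_width: 0.0006
grip_force: 0.6
```

Request:
{"name": "servo_tool", "arguments": {"motion": [[1,0,-0.2,0,0],[1,0,-0.4,0,0],[1,0,-0.4,0,0]]}}

```text
time_s: 7.15
ee_pos: [0.5732, -0.1532, 0.2866]
eef_rot: [-3.141, 0.0, 3.126]
force: [-0.5, -0.4, 0.3]
grip_width: 0.0005
grip_force: 0.0
```

Request:
{"name": "servo_tool", "arguments": {"motion": [[1,0,-0.15,0,0],[1,0,-0.25,0,0],[1,0,-0.25,0,0]]}}

```text
time_s: 7.52
ee_pos: [0.5732, -0.1555, 0.2867]
eef_rot: [-3.142, -0.0, 3.127]
force: [0.8, 0.3, -0.2]
grip_width: 0.0004
grip_force: 0.0
```

Request:
{"name": "servo_tool", "arguments": {"motion": [[1,0,-0.1,0,0],[1,0,-0.1,0,0]]}}

```text
time_s: 7.78
ee_pos: [0.5732, -0.1561, 0.2867]
eef_rot: [3.141, -0.0, 3.127]
force: [-0.1, 4.8, 0.8]
grip_width: 0.0005
grip_force: 2.2
```

Request:
{"name": "servo_tool", "arguments": {"motion": [[1,0,-0.1,0,0],[1,0,-0.1,0,0]]}}

```text
time_s: 8.02
ee_pos: [0.5733, -0.1565, 0.2867]
eef_rot: [3.14, -0.0, 3.127]
force: [-0.8, 10.8, 3.3]
grip_width: 0.0005
grip_force: 5.5
```

The stop is solid at tool y≈-0.156. Now I'll back off, go up and over, and come down on the home side.

Request:
{"name": "servo_tool", "arguments": {"motion": [[1,0,1,0,0],[1,0,1,4,0],[1,0,1,6,0],[1,0,1,6,0],[1,0,-3,6,0],[1,0,-6.3,6,0],[1,0,-6.3,6,0],[1,0,-6.3,6,0]]}}

```text
time_s: 9.02
ee_pos: [0.5731, -0.22, 0.3456]
eef_rot: [3.141, -0.001, 3.127]
force: [0.3, 0.9, -0.2]
grip_width: 0.0008
grip_force: 0.0
```

```bash
python3 - <<'E'
from h import *
o=ctrl.get_obs(); c=ctrl.camera("wrist"); im=c["image"]; print(o["ee_pos"],o["force"])
z=cv2.resize(im[60:300,200:520],None,fx=2.5,fy=2.5,interpolation=cv2.INTER_CUBIC)
cv2.imwrite("pics/w3c.png",np.clip(z[...,::-1]*1.3,0,255).astype(np.uint8))
E
```

```text
[ 0.57312762 -0.21995472  0.34558054] [ 0.34559429  0.930118   -0.24584181]
```

View pics/w3c.png

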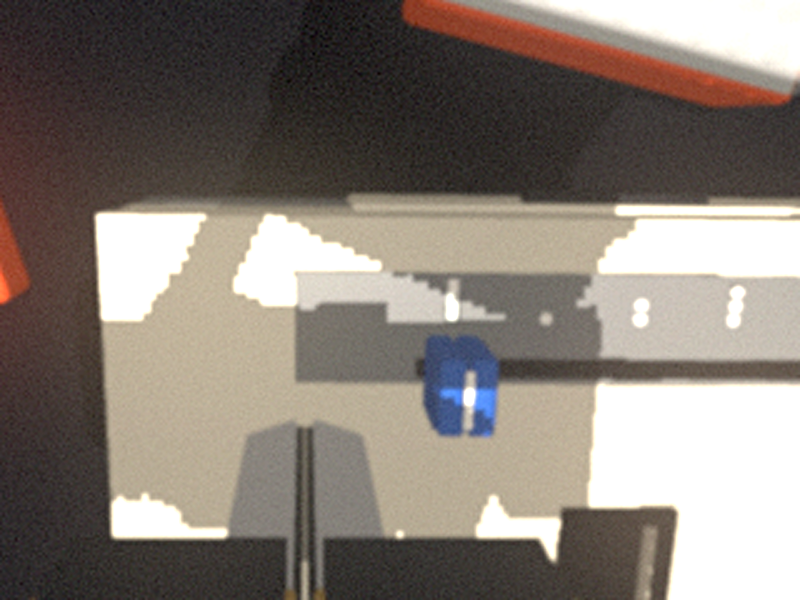

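The picture shows the lever at the home bar and a dark window, with the finger on the home side and clear of it. I'll descend and touch.

Request:
{"name": "servo_tool", "arguments": {"motion": [[1,0,0,-3,0],[1,0,0,-5,0],[1,0,0,-5.9,0],[1,0,1,-5.9,0],[1,0,1.8,-5.9,0],[1,0,2.1,-5.9,0],[1,0,2.1,-5.9,0]]}}

```text
time_s: 9.95
ee_pos: [0.5733, -0.1992, 0.2881]
eef_rot: [-3.141, 0.001, 3.127]
force: [0.7, 0.2, -0.2]
grip_width: 0.0004
grip_force: 0.0
```

Request:
{"name": "servo_tool", "arguments": {"motion": [[1,0,0.1,0,0],[1,0,0.2,0,0],[1,0,0.2,0,0]]}}

```text
time_s: 10.32
ee_pos: [0.5732, -0.1975, 0.2876]
eef_rot: [3.142, -0.0, 3.127]
force: [0.4, -0.7, 0.3]
grip_width: 0.0008
grip_force: 0.0
```

Request:
{"name": "servo_tool", "arguments": {"motion": [[1,0,0.1,0,0],[1,0,0.1,0,0]]}}

```text
time_s: 10.58
ee_pos: [0.5732, -0.1965, 0.2876]
eef_rot: [-3.141, -0.0, 3.127]
force: [0.2, -0.6, 0.5]
grip_width: 0.0008
grip_force: 0.6
```

Request:
{"name": "servo_tool", "arguments": {"motion": [[1,0,0.1,0,0],[1,0,0.1,0,0]]}}

```text
time_s: 10.82
ee_pos: [0.5731, -0.1957, 0.2877]
eef_rot: [-3.141, 0.0, 3.127]
force: [-0.5, -5.1, -0.3]
grip_width: 0.0002
grip_force: 2.5
```

Request:
{"name": "servo_tool", "arguments": {"motion": [[1,0,0.2,0,0],[1,0,0.4,0,0],[1,0,0.6,0,0],[1,0,0.8,0,0],[1,0,1.0,0,0]]}}

```text
time_s: 11.45
ee_pos: [0.5732, -0.1852, 0.2877]
eef_rot: [3.141, -0.0, 3.127]
force: [1.2, -1.2, 0.3]
grip_width: 0.0007
grip_force: 0.7
```

Contact with the lever at home is at tool y≈-0.196, so the clicks come at about -0.168, -0.140 and -0.112. I'll go on to the first one.

Request:
{"name": "servo_tool", "arguments": {"motion": [[1,0,0.3,0,0],[1,0,0.6,0,0],[1,0,0.9,0,0],[1,0,1.2,0,0],[1,0,1.5,0,0],[1,0,1.5,0,0]]}}

```text
time_s: 12.2
ee_pos: [0.5732, -0.1701, 0.2875]
eef_rot: [3.141, -0.0, 3.127]
force: [0.6, -0.6, 0.3]
grip_width: 0.0006
grip_force: 0.0
```

Request:
{"name": "servo_tool", "arguments": {"motion": [[1,0,0.1,0,0],[1,0,0.2,0,0],[1,0,0.25,0,0],[1,0,0.25,0,0]]}}

```text
time_s: 12.7
ee_pos: [0.5732, -0.1681, 0.2876]
eef_rot: [-3.141, 0.0, 3.127]
force: [-0.4, -2.7, -0.1]
grip_width: 0.0005
grip_force: 1.7
```

First click felt: no force before it, then resistance at -0.168. On to the second.

Request:
{"name": "servo_tool", "arguments": {"motion": [[1,0,0.15,0,0],[1,0,0.3,0,0],[1,0,0.5,0,0],[1,0,0.7,0,0],[1,0,1.0,0,0],[1,0,1.3,0,0],[1,0,1.6,0,0],[1,0,1.9,0,0],[1,0,2.2,0,0],[1,0,2.5,0,0],[1,0,2.5,0,0]]}}

```text
time_s: 14.08
ee_pos: [0.5732, -0.1426, 0.2875]
eef_rot: [3.141, -0.0, 3.127]
force: [-0.1, -1.1, -0.0]
grip_width: 0.0001
grip_force: 0.0
```

Request:
{"name": "servo_tool", "arguments": {"motion": [[1,0,0.1,0,0],[1,0,0.2,0,0],[1,0,0.3,0,0],[1,0,0.3,0,0]]}}

```text
time_s: 14.58
ee_pos: [0.5732, -0.1401, 0.2877]
eef_rot: [-3.141, 0.0, 3.127]
force: [-0.4, -2.7, 0.4]
grip_width: 0.0002
grip_force: 1.6
```

Second click felt at -0.140. Now I'll push to just short of the third (-0.112), so the ball pulls the lever in.

Request:
{"name": "servo_tool", "arguments": {"motion": [[1,0,0.15,0,0],[1,0,0.3,0,0],[1,0,0.5,0,0],[1,0,0.7,0,0],[1,0,1.0,0,0],[1,0,1.3,0,0],[1,0,1.6,0,0],[1,0,1.9,0,0],[1,0,2.2,0,0],[1,0,2.4,0,0],[1,0,2.5,0,0],[1,0,2.5,0,0]]}}

```text
time_s: 16.08
ee_pos: [0.5732, -0.1149, 0.2876]
eef_rot: [3.141, -0.0, 3.127]
force: [-0.3, 0.1, -0.5]
grip_width: 0.0004
grip_force: 0.0
```

Request:
{"name": "servo_tool", "arguments": {"motion": [[1,0,0.1,0,0],[1,0,0.2,0,0],[1,0,0.25,0,0],[1,0,0.25,0,0],[1,0,0.25,0,0]]}}

```text
time_s: 16.7
ee_pos: [0.5732, -0.1125, 0.2876]
eef_rot: [-3.141, 0.0, 3.127]
force: [0.3, -2.6, 0.2]
grip_width: 0.0002
grip_force: 0.8
```

The force fell to zero as the lever snapped in, then came back at about -0.112, so it is in the third click. I'll back off, lift clear and check.

Request:
{"name": "servo_tool", "arguments": {"motion": [[1,0,-0.5,0,0],[1,0,-2,0,0],[1,0,-3,0,0],[1,0,-4,3,0],[1,0,-5,8,0],[1,0,-6,12,0],[1,0,-6,12,0],[1,0,-6,12,0],[1,0,-6,12,0]]}}

```text
time_s: 17.82
ee_pos: [0.5732, -0.1724, 0.4062]
eef_rot: [3.141, -0.002, 3.127]
force: [1.0, -0.8, -0.0]
grip_width: 0.0004
grip_force: 0.0
```

```bash
python3 - <<'E'
from h import *
o=ctrl.get_obs(); c=ctrl.camera("wrist"); print(o["ee_pos"],o["force"],o["time_s"])
cv2.imwrite("pics/w4.png",np.clip(c["image"][...,::-1]*1.2,0,255).astype(np.uint8))
E
```

```text
[ 0.5731749  -0.17243761  0.40618793] [ 1.04887843 -0.76752958 -0.02379266] 17.825
```

View pics/w4.png

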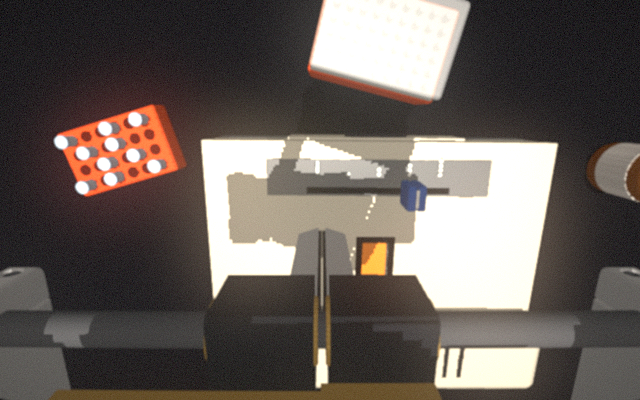

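The window shows amber at (374,258), the lever is at the three-dot mark at (412,195), and the bystanders haven't moved. I'll hand it in.

```bash
python3 -c "
from station import ctrl
print(ctrl.hand_in())"
```

```text
the job is handed in; nothing more can be done
None
```

I pushed the lever to the home stop and back out to the third click, counting the clicks by feel; amber is in the window, the bystanders look unmoved, and I handed the job in at about 18 s (no verdict came back).

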